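# Feel the ridge on a sprung cover plate for burrs

### The arm

A 7-joint arm with a two-finger parallel gripper is mounted at the origin on a cart in front of the work surface, level with it; the furniture and walls round the work are solid. World frame = base frame: x ahead of the robot, y to its left, z up, the work surface at z = 0. Lengths are in m, angles in rad, forces in N, time in s.
With the tool pointing down it reaches from about 0.4 to 0.925 m from the base axis. Payload 4.1 kg.
Tool frame: the origin (TCP) lies midway between the tips of the shut fingers; the grasp point (between the pads) lies 19 mm behind it; z points along the fingers, y is the line along which they close (so a half turn about z gives the same grasp; the last joint's range is limited). The gripper opens to 85 mm and grips with 20 to 120 N. Pads are 22 mm wide; open, the fingers measure 114 mm over their backs; the gripper's body (76 mm by 85 mm) begins 54 mm behind the grasp point. The pads swing forward as they close: fully open they stand 13 mm farther back than shut.
Start: joints at [1.216, 0.398, 0.045, 1.537, -0.019, 1.207, -0.051], TCP at [0.164, -0.629, 0.231] pointing down, gripper open.
Joint ranges: [-2.82, 2.82], [-0.49, 2.23], [-1.37, 1.46], [0, 2.46], [-1.36, 4.5], [0.23, 2], [-2.94, 2.94]. Speed limits (rad/s): [2.57, 2.57, 3.14, 3.14, 3.14, 3.14, 3.14].

### API

Orientations are given as a unit quaternion [x, y, z, w].
In Python, from bench import arm, imaging, close_job gives the robot as it stands. The module is installed in compiled form; this text tells all that it offers.
- The arm moves only by the shell command python3 -m creep 'ROWS' [OPENING] [FORCE]. ROWS is text: rows parted by semicolons, each of 6 numbers parted by spaces: the shift along the tool's x, y, z in units of 0.6 m (1.0 is 0.6 m), then the turn, a rotation vector about the tool's x, y, z in units of 30 degrees (1.0 is 30 degrees). A call has exactly 10 rows; each row is the pose to reach, as a shift and turn from the pose commanded when the call began, along the tool's axes at that moment; what a row does not reach only later rows make up. A row lasts 1/10 s, in which the tool goes at most 50 mm and 8.59 degrees, less where a joint would pass 70% of its speed; a pose out of reach is approached as far as the arm can. A call with a number of a shift or a turn outside -1 to 1 is refused whole. A call with a gripper value outside its range is refused whole. OPENING is the closure, from 0 (fully open) to 1 (shut), set as the call begins (- or left out, the last holds). The fingers move at their own pace and stop on an object; FORCE is the grip in N (left out, the last holds). Time passes only in rows, so rows that repeat a pose let the fingers close, or fill a call up. It gives the time, the measured TCP pose, the force, the opening and the grip force at its end, in the units of the state.
- arm.sense(): the state, without advancing time (a new reading comes with each control period).
- imaging.snapshot(name): name is "side" or "top"; returns (picture, depth): 400x640x3 uint8, blue, green, red; 400x640 float32, m along the optical axis (not along the pixel's ray), 0 where there is no reading.
- imaging.calibration(name): a dict with "vfov" (degrees; the focal length in pixels is half the picture's height over the tangent of half this angle, whatever the lens; pixels are square), "cx", "cy" (the principal point, pixels), "k1" (the pictures are not rectified: a ray, as slopes to the right and down, at radius r is drawn at 1 + k1 r^2 times it, then the intrinsics apply), "R" (3x3) and "t" (3): a world point X has camera coordinates R X + t. Camera axes: x right, y down, z forward; pixel columns grow to the right and rows downward; lengths in m; the calibration is good to about 2 mm. A picture is of the moment at which its call begins. calibration takes no time and is no camera call.
- close_job(): hands the job in; it is judged then, once.
The state is a dict: "clock": time; "joints": joint angles; "joint_velocities": joint speeds; "joint_torque": joint torques, N m; "ee_pos": TCP position; "orientation": TCP orientation; "contact_force": force on the tool from outside, world axes, zero at the start; "moment": the same for the moment, N m; "width": finger opening in m; "gripper_force": force on a finger pad.
Only numpy, scipy, OpenCV 4.12 (cv2) and the standard library are available. Lean on these libraries where they do the work, as an engineer would, in place of code of your own. Each camera call takes 0.05 s, during which the arm holds its last target. There are 200 camera calls.

### The job

Feel the crooked raised ridge on the grey sprung cover plate for burrs: with the gripper shut, put the fingertips on the yellow end and run them lightly along the ridge, keeping in touch with it past the three blue bends to the red end, then lift off. Never press the plate down onto its stops, grip nothing, and leave the other things on the bench where they are.

Things in the scene. Friction and masses are not known exactly. Their poses are not given: they have to be found in the camera images.
- station: inspection fixture, fixed to the bench: dark steel slab 270x126x12 mm carrying on four springs a grey cover plate 260x116x8 mm with a crooked raised ridge on top. Origin: centre of the underside, on the bench; x along its length, z up. Nothing on it but the sprung plate can move; the whole is 60 mm high. It stands at any yaw.
- cover (a joint): how far the sprung grey plate is pressed down from rest, m: 0 = up at rest, 0.012 = down on its stops. It stays level, starts to sink at about 1.3 N and needs about 8.5 N to reach the stops; 4 to 6 mm down is a good light touch.
- mark_yellow: yellow round start pad of the ridge, 26 mm across, flush with the ridge's top. Origin: centre of its top face; z up. The ridge stands 12 mm above the grey plate; its top is 60 mm above the bench while unpressed.
- mark_blue1: blue round bend mark number 1 counted from the yellow end, 16 mm across, where the ridge changes direction; flush with the ridge's top. Origin: centre of its top face; z up. The ridge stands 12 mm above the grey plate; its top is 60 mm above the bench while unpressed. The ridge runs straight from each mark to the next, about 70 mm between centres.
- mark_blue2: blue round bend mark number 2 counted from the yellow end, 16 mm across, where the ridge changes direction; flush with the ridge's top. Origin: centre of its top face; z up. The ridge stands 12 mm above the grey plate; its top is 60 mm above the bench while unpressed. The ridge runs straight from each mark to the next, about 70 mm between centres.
- mark_blue3: blue round bend mark number 3 counted from the yellow end, 16 mm across, where the ridge changes direction; flush with the ridge's top. Origin: centre of its top face; z up. The ridge stands 12 mm above the grey plate; its top is 60 mm above the bench while unpressed. The ridge runs straight from each mark to the next, about 70 mm between centres.
- mark_red: red round end pad of the ridge, 26 mm across, flush with the ridge's top. Origin: centre of its top face; z up. The ridge stands 12 mm above the grey plate; its top is 60 mm above the bench while unpressed.
- bead1: bare aluminium section 1 of the ridge counted from the yellow end, straight, 12 mm wide, 12 mm high, about 50 mm long, between two marks. Origin: centre of its top face; x along it towards the red end, z up.
- bead2: bare aluminium section 2 of the ridge counted from the yellow end, straight, 12 mm wide, 12 mm high, about 56 mm long, between two marks. Origin: centre of its top face; x along it towards the red end, z up.
- bead3: bare aluminium section 3 of the ridge counted from the yellow end, straight, 12 mm wide, 12 mm high, about 52 mm long, between two marks. Origin: centre of its top face; x along it towards the red end, z up.
- bead4: bare aluminium section 4 of the ridge counted from the yellow end, straight, 12 mm wide, 12 mm high, about 50 mm long, between two marks. Origin: centre of its top face; x along it towards the red end, z up.
- brass_hex: brass hexagon bar, 22x90x19 mm, lying beside the fixture. Origin: centre of its underside. A bystander, to be left alone.
- alu_stock: sawn aluminium bar, 25x140x25 mm, lying beside the fixture. Origin: centre of its underside. A bystander, to be left alone.
- calibration_weight: brass weight with a knob, diameter 38 mm, 57 mm high, standing beside the fixture. Origin: centre of its underside. A bystander, to be left alone.
- pliers_combi: red-handled pliers, 60x182x15 mm, on the bench to the left. Origin: centre of its underside. A bystander, to be left alone.
- screwdriver_yellow: yellow screwdriver, 32x229x34 mm, on the bench to the left. Origin: centre of its underside. A bystander, to be left alone.
- mug_1: green mug, 86x118 mm, 96 mm high, on the bench to the right. Origin: centre of its underside. A bystander, to be left alone.
- bin_blue: open blue parts bin, 151x105x65 mm, on the bench to the right. Origin: centre of its underside. A bystander, to be left alone.

How it is judged:
By the outcome, as a careful person would: the job done as asked, in the order asked, and still so for the second after the job is handed in, with the robot touching nothing.
It also fails if it takes over 43 s, if anything falls off the work surface, if the arm or the gripper's body presses on something with over 40 N, if the wrist force passes 120 N, or if a joint passes its speed limit or range.

## Working session

There is one attempt and no reset: what is moved stays moved. The work goes in short steps, Python scripts to look and compute and a shell command to move; the robot and the scene stay as the last step left them, time stands still between calls to the robot, and variables do not carry over. Pictures are saved under pics/ and viewed, at most 10 in all, crops included, and the job is handed in when it is done.

```bash
mkdir -p pics; cat > h.py <<'E'
import numpy as np, cv2
from bench import arm, imaging
def cast(name,uv,z):
    c=imaging.calibration(name); f=200/np.tan(np.radians(c["vfov"])/2)
    K=np.array([[f,0,c["cx"]],[0,f,c["cy"]],[0,0,1]])
    p=cv2.undistortPoints(np.array(uv,float).reshape(-1,1,2),K,np.array([c["k1"],0,0,0.]))[:,0]
    R=np.array(c["R"]);t=np.array(c["t"])
    o=-R.T@t; d=np.c_[p,np.ones(len(p))]@R
    return o+d*((z-o[2])/d[:,2])[:,None]
E
python3 - <<'E'
from h import *
print({k:(v.round(4) if hasattr(v,'round') else v) for k,v in arm.sense().items()} if 0 else arm.sense())
for n in("top","side"):
    p,d=imaging.snapshot(n); cv2.imwrite(f"pics/{n}0.png",p); np.save(f"{n}0d.npy",d); print(imaging.calibration(n))
E
```

```text
{'clock': 0.0, 'joints': array([ 1.21602008,  0.39918695,  0.04501311,  1.53788441, -0.01869784,
        1.20688344, -0.05070276]), 'joint_velocities': array([ 0.00200102,  0.00163981, -0.00014003, -0.00072345, -0.00012196,
       -0.00096977, -0.00012237]), 'joint_torque': array([ 2.36403775e-04, -4.75118673e+01,  1.36488453e+00, -2.54220754e+01,
        1.18021781e-02,  9.60765174e-03, -1.49303111e-05]), 'ee_pos': array([ 0.16432029, -0.62823387,  0.23026433]), 'orientation': array([ 9.91824749e-01,  1.27603784e-01, -1.87175321e-04, -9.52275026e-04]), 'contact_force': array([0.13911526, 1.22513973, 0.51396429]), 'moment': array([-0.01119925,  0.02448653, -0.04807344]), 'gripper_force': 0.0, 'width': 0.08524049941913002}
{'vfov': 45.35785116544792, 'cx': 313.16584835301825, 'cy': 200.2726805453067, 'k1': -0.0032845782871993197, 'R': array([[-0.02783746, -0.99960354,  0.00422433],
       [-0.99311664,  0.02717533, -0.11393348],
       [ 0.11377352, -0.00736687, -0.9934794 ]]), 't': array([0.03240907, 0.5483581 , 1.56331419])}
{'vfov': 42.7634944655755, 'cx': 319.8524363017162, 'cy': 195.91407626267886, 'k1': 0.0002866066865049843, 'R': array([[-0.99414441, -0.10609132,  0.02053098],
       [-0.08048812,  0.60022711, -0.79576949],
       [ 0.07210098, -0.79276229, -0.60525152]]), 't': array([0.55665869, 0.08708161, 1.73399927])}
```

View pics/top0.png

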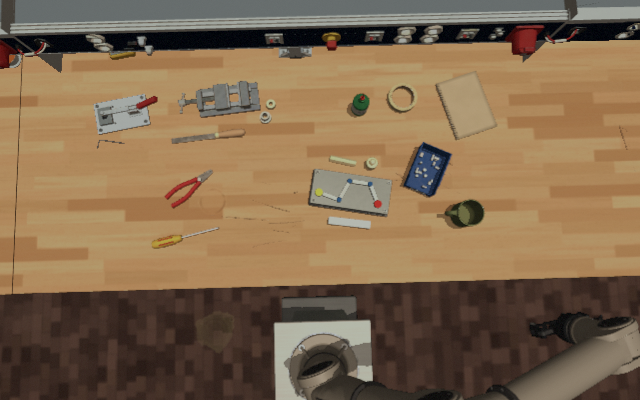

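View pics/side0.png

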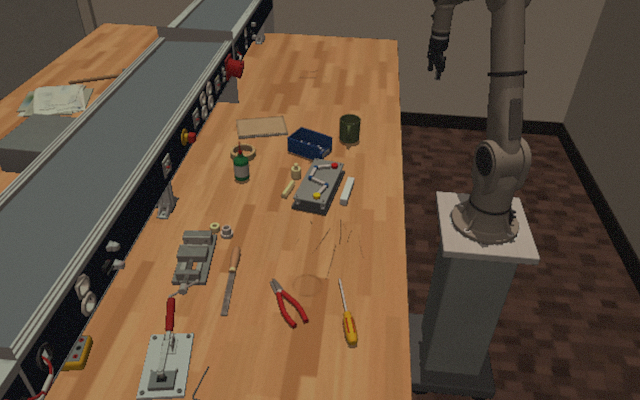

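The top view shows the fixture around (350,192): yellow (320,192), blues about (337,200), (349,181), (370,184), and red (378,204). The side view shows it at (320,185).

```bash
cat > meas.py <<'E'
from h import *
roi={"top":(305,165,398,220),"side":(290,155,350,215)}
out={}
for n in("top","side"):
    p=cv2.imread(f"pics/{n}0.png"); x0,y0,x1,y1=roi[n]; hsv=cv2.cvtColor(p,cv2.COLOR_BGR2HSV)
    crop=p[y0:y1,x0:x1]; cv2.imwrite(f"pics/{n}0c.png",cv2.resize(crop,None,fx=6,fy=6,interpolation=cv2.INTER_NEAREST))
    for c,(lo,hi) in {"yellow":((22,120,120),(35,255,255)),"blue":((100,110,60),(125,255,255)),"red":((172,150,90),(180,255,255))}.items():
        m=cv2.inRange(hsv,lo,hi)
        if c=="red": m|=cv2.inRange(hsv,(0,150,90),(6,255,255))
        k=np.zeros_like(m);k[y0:y1,x0:x1]=m[y0:y1,x0:x1]
        N,L,S,C=cv2.connectedComponentsWithStats(k)
        for i in range(1,N):
            if S[i,4]>=5: print(n,c,S[i,4],C[i].round(1),cast(n,[C[i]],.06)[0].round(4))
E
python3 meas.py
```

```text
top yellow 43 [318.3 191.9] [ 0.5728 -0.      0.06  ]
top blue 13 [349.4 180.4] [ 0.6083 -0.1034  0.06  ]
top blue 14 [369.5 183.5] [ 0.5961 -0.1691  0.06  ]
top blue 13 [338.6 199.4] [ 0.5464 -0.0659  0.06  ]
top red 41 [377.  203.6] [ 0.5291 -0.191   0.06  ]
side yellow 27 [316.2 194.4] [0.5733 0.0028 0.06  ]
side blue 5 [309.8 176.4] [ 0.6079 -0.0999  0.06  ]
side blue 5 [326.2 184. ] [ 0.5454 -0.0618  0.06  ]
side red 23 [334.1 164.5] [ 0.5282 -0.1879  0.06  ]
```

```bash
python3 -m creep '0.05 -0.045 0 0 0 0;0.11 -0.1 0 0 0 0;0.17 -0.155 0 0 0 0;0.23 -0.21 0 0 0 0;0.29 -0.265 0 0 0 0;0.35 -0.32 0 0 0 0;0.41 -0.375 0 0 0 0;0.47 -0.43 0 0 0 0;0.52 -0.475 0 0 0 0;0.55 -0.5 0 0 0 0' 1 20
cat > go.py <<'E'
import sys
from h import *
from scipy.spatial.transform import Rotation as R
s=arm.sense(); T=np.array([[float(v) for v in a.split(",")] for a in sys.argv[1:]])
print(s["clock"],s["ee_pos"].round(4),s["contact_force"].round(2),s["width"])
print(((T-s["ee_pos"])@R.from_quat(s["orientation"]).as_matrix()/.6).round(4))
E
python3 go.py .573,.001,.10
```

```text
clock: 1.1
ee_pos: [0.4094, -0.2513, 0.2312]
orientation: [0.992, 0.13, 0.0, -0.0]
contact_force: [0.5, -1.1, -0.9]
width: 0.0
gripper_force: 0.0
1.1 [ 0.4094 -0.2513  0.2312] [ 0.48 -1.07 -0.92] 4.891974687824125e-05
[[ 0.3717 -0.3357  0.2191]]
```

```bash
python3 -m creep '0.05 -0.045 0 0 0 0;0.1 -0.09 0 0 0 0;0.15 -0.135 0 0 0 0;0.2 -0.18 0.03 0 0 0;0.25 -0.225 0.07 0 0 0;0.3 -0.27 0.11 0 0 0;0.34 -0.307 0.15 0 0 0;0.362 -0.327 0.19 0 0 0;0.372 -0.336 0.21 0 0 0;0.372 -0.336 0.219 0 0 0'
python3 go.py .573,.001,.08
python3 - <<'E'
from h import *
p,d=imaging.snapshot("top");q,_=imaging.snapshot("side")
cv2.imwrite("pics/a.png",np.hstack([cv2.resize(p[150:230,295:400],(400,305)),cv2.resize(q[140:220,270:375],(400,305))]))
E
python3 go.py .573,.001,.07
```

```text
clock: 2.1
ee_pos: [0.572, -0.0029, 0.0984]
orientation: [0.992, 0.128, -0.001, -0.0]
contact_force: [0.1, 0.0, 0.0]
width: -0.0
gripper_force: 0.0
2.1 [ 0.572  -0.0029  0.0984] [0.1  0.01 0.  ] -2.2039025861655574e-05
[[ 0.0033 -0.0058  0.0307]]
2.2 [ 0.572  -0.0051  0.0994] [-0.13  0.16  0.42] -0.00027255820823721784
[[ 0.0043 -0.0094  0.049 ]]
```

View pics/a.png

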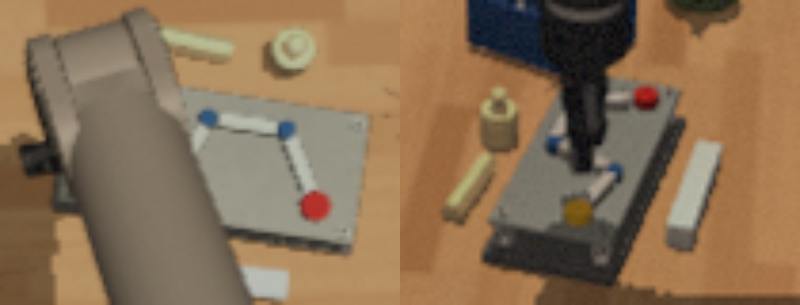

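The left crop shows the ridge with the wrist hiding yellow. The right crop shows the shut tips at about (583,168), above the plate, with yellow at (577,210). Next I'll check the tip against the reported TCP and go lower.

```bash
python3 -c "
from h import *
print(cast('side',[[270+583/3.81,140+170/3.81]],.097))"
python3 -m creep '0.001 -0.002 0.01 0 0 0;0.002 -0.005 0.02 0 0 0;0.003 -0.007 0.03 0 0 0;0.004 -0.009 0.04 0 0 0;0.004 -0.009 0.045 0 0 0;0.004 -0.009 0.049 0 0 0;0.004 -0.009 0.049 0 0 0;0.004 -0.009 0.049 0 0 0;0.004 -0.009 0.049 0 0 0;0.004 -0.009 0.049 0 0 0'
python3 go.py .573,.001,.06 .573,.001,.055 .546,-.064,.055 .608,-.102,.055 .596,-.167,.055 .529,-.1895,.055
python3 - <<'E'
from h import *
q,_=imaging.snapshot("side")
cv2.imwrite("pics/b.png",cv2.resize(q[140:220,270:375],(800,610))[:600])
E
python3 go.py .573,.001,.055
```

```text
[[ 0.21565851 -0.05134647  0.097     ]]
clock: 3.2
ee_pos: [0.5739, 0.0022, 0.0707]
orientation: [0.992, 0.128, 0.0, 0.0]
contact_force: [-0.0, -0.3, 0.7]
width: -0.0003
gripper_force: 0.0
3.2 [0.5739 0.0022 0.0707] [-0.02 -0.33  0.66] -0.00031127937631312343
[[-0.0019  0.0016  0.0178]
 [-0.0019  0.0016  0.0262]
 [-0.0729  0.095   0.0262]
 [ 0.0111  0.1824  0.0262]
 [-0.0357  0.2822  0.0262]
 [-0.1532  0.2902  0.0262]]
3.25 [0.5738 0.0022 0.0707] [ 0.36 -0.34 -0.4 ] -0.00020788338575441654
[[-0.0018  0.0016  0.0261]]
```

View pics/b.png

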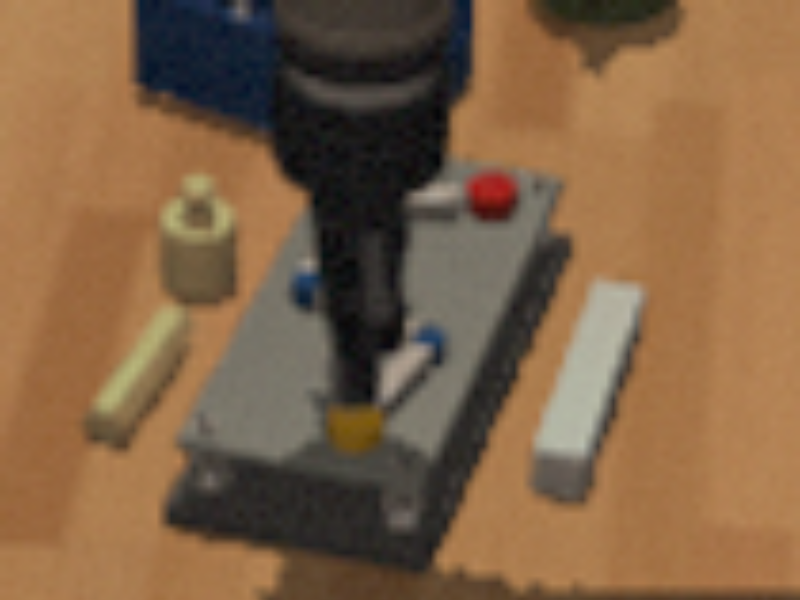

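The tips now hover right over the yellow pad (355,425), with blue1 at (430,342) and red at (490,195). Touching down gently.

```bash
python3 -m creep '-0.001 0.001 0.005 0 0 0;-0.001 0.001 0.01 0 0 0;-0.001 0.001 0.014 0 0 0;-0.001 0.001 0.016 0 0 0;-0.001 0.001 0.018 0 0 0;-0.001 0.001 0.02 0 0 0;-0.001 0.001 0.022 0 0 0;-0.001 0.001 0.024 0 0 0;-0.001 0.001 0.025 0 0 0;-0.001 0.001 0.025 0 0 0'
python3 -m creep '0 0 0 0 0 0;0 0 0 0 0 0;0 0 0 0 0 0;0 0 0 0 0 0;0 0 0 0 0 0;0 0 0 0 0 0;0 0 0 0 0 0;0 0 0 0 0 0;0 0 0 0 0 0;0 0 0 0 0 0'
python3 - <<'E'
from h import *
F=[]
for i in range(6):
    imaging.snapshot("side"); F.append(arm.sense()["contact_force"])
print(np.mean(F,0),np.std(F,0))
E
python3 go.py .573,.001,.055
```

```text
clock: 4.25
ee_pos: [0.5731, 0.0015, 0.0555]
orientation: [0.992, 0.128, -0.0, 0.0]
contact_force: [-1.6, 0.6, 4.1]
width: -0.0002
gripper_force: 2.0
clock: 5.25
ee_pos: [0.5731, 0.0015, 0.0554]
orientation: [0.992, 0.128, -0.0, 0.0]
contact_force: [-3.6, -0.4, 4.0]
width: 0.0002
gripper_force: 2.0
[-3.17483396 -0.12646059  4.22143918] [0.29186959 0.44412721 0.30547179]
5.55 [0.5733 0.0015 0.0555] [-2.7  -0.94  4.25] -0.00017582094684725225
[[-0.0007  0.0007  0.0008]]
```

Contact force is 4.2 N, about 5 mm down. Sliding towards blue1.

```bash
python3 -m creep '-0.0036 0.0047 0 0 0 0;-0.0072 0.0094 0 0 0 0;-0.0108 0.0141 0 0 0 0;-0.0144 0.0188 0 0 0 0;-0.018 0.0235 0 0 0 0;-0.0216 0.0282 0 0 0 0;-0.0252 0.0329 0 0 0 0;-0.0288 0.0376 0 0 0 0;-0.0324 0.0423 0 0 0 0;-0.036 0.047 0 0 0 0'
python3 go.py .546,-.064,.055
```

```text
clock: 6.55
ee_pos: [0.5594, -0.0314, 0.0555]
orientation: [0.992, 0.128, 0.0, -0.0]
contact_force: [0.8, 2.2, 5.0]
width: 0.0002
gripper_force: 2.0
6.55 [ 0.5594 -0.0314  0.0555] [0.84 2.22 5.04] 0.00022039086833972014
[[-0.0353  0.0469  0.0008]]
```

```bash
python3 -m creep '-0.0036 0.0047 0 0 0 0;-0.0072 0.0094 0 0 0 0;-0.0108 0.0141 0 0 0 0;-0.0144 0.0188 0 0 0 0;-0.018 0.0235 0 0 0 0;-0.0216 0.0282 0 0 0 0;-0.0252 0.0329 0 0 0 0;-0.0288 0.0376 0 0 0 0;-0.0324 0.0423 0 0 0 0;-0.036 0.047 0 0 0 0'
python3 go.py .546,-.064,.055 .577,-.083,.055 .608,-.102,.055
python3 - <<'E'
from h import *
q,_=imaging.snapshot("side")
cv2.imwrite("pics/c.png",cv2.resize(q[140:220,270:375],(800,610))[:600])
E
```

```text
clock: 7.55
ee_pos: [0.5456, -0.0643, 0.0555]
orientation: [0.992, 0.128, -0.0, 0.0]
contact_force: [0.8, 2.8, 3.8]
width: -0.0004
gripper_force: 2.0
7.55 [ 0.5456 -0.0643  0.0555] [0.84 2.76 3.8 ] -0.0003521634843706973
[[ 0.0007 -0.0003  0.0008]
 [ 0.0427  0.0434  0.0008]
 [ 0.0847  0.0871  0.0008]]
```

View pics/c.png

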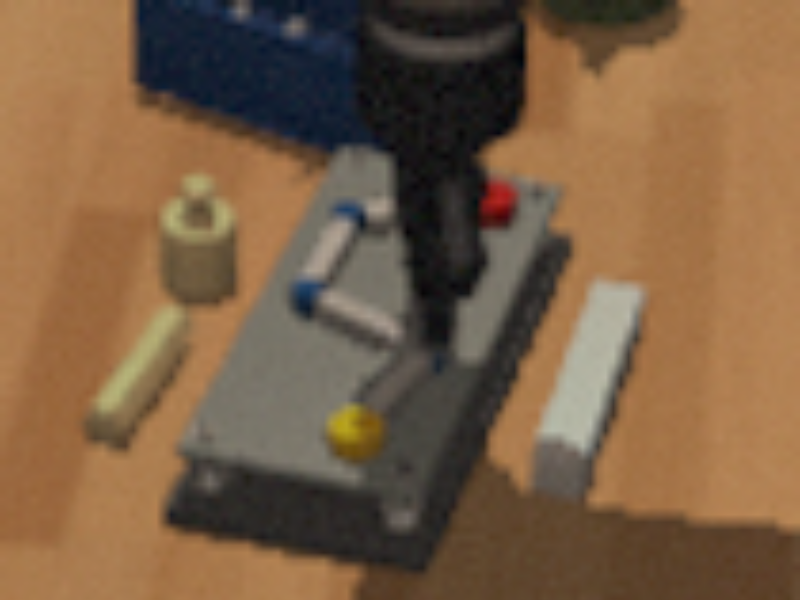

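The tips sit on blue1 at about (432,352); yellow (355,432), blue2 (307,296), blue3 (348,214) and red (497,203) are visible.

```bash
python3 -c "
from h import *
print(cast('side',[[270+u/7.62,140+v/7.62] for u,v in((355,430),(307,294),(348,212))],.055).round(4))"
python3 -m creep '0.0043 0.0043 0 0 0 0;0.0086 0.0087 0 0 0 0;0.0128 0.013 0 0 0 0;0.0171 0.0174 0 0 0 0;0.0214 0.0217 0 0 0 0;0.0256 0.026 0 0 0 0;0.0299 0.0304 0 0 0 0;0.0342 0.0347 0 0 0 0;0.0384 0.0391 0 0 0 0;0.0427 0.0434 0 0 0 0'
python3 go.py .608,-.102,.055
```

```text
[[ 0.5714  0.0074  0.055 ]
 [ 0.6053 -0.0938  0.055 ]
 [ 0.594  -0.1642  0.055 ]]
clock: 8.6
ee_pos: [0.5774, -0.0828, 0.0555]
orientation: [0.992, 0.128, 0.0, 0.0]
contact_force: [-2.6, 1.3, 3.9]
width: 0.0003
gripper_force: 2.0
8.6 [ 0.5774 -0.0828  0.0555] [-2.61  1.34  3.92] 0.00032632123245728077
[[0.0412 0.0438 0.0009]]
```

```bash
python3 -m creep '0.0042 0.0044 0 0 0 0;0.0083 0.0088 0 0 0 0;0.0125 0.0132 0 0 0 0;0.0166 0.0175 0 0 0 0;0.0208 0.0219 0 0 0 0;0.025 0.0263 0 0 0 0;0.0291 0.0307 0 0 0 0;0.0333 0.0351 0 0 0 0;0.0374 0.0394 0 0 0 0;0.0416 0.0438 0 0 0 0'
python3 go.py .608,-.102,.055 .602,-.1345,.055 .596,-.1675,.055
python3 - <<'E'
from h import *
q,_=imaging.snapshot("side")
cv2.imwrite("pics/d.png",cv2.resize(q[140:220,270:375],(800,610))[:600])
E
```

```text
clock: 9.6
ee_pos: [0.6082, -0.102, 0.0555]
orientation: [0.992, 0.128, 0.0, 0.0]
contact_force: [-2.6, 1.3, 5.0]
width: -0.0001
gripper_force: 2.0
9.6 [ 0.6082 -0.102   0.0555] [-2.63  1.26  4.99] -0.0001280007581587227
[[-3.000e-04 -1.000e-04  8.000e-04]
 [-2.370e-02  4.980e-02  9.000e-04]
 [-4.730e-02  1.005e-01  9.000e-04]]
```

View pics/d.png

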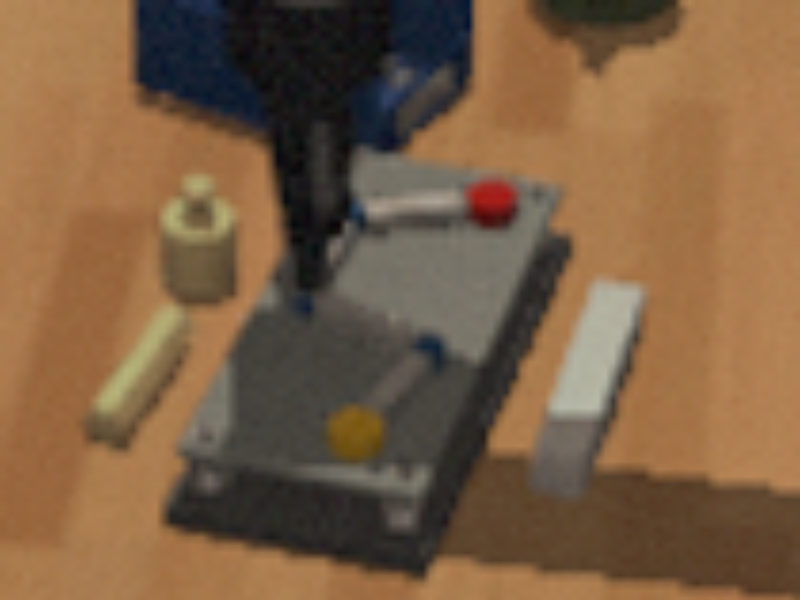

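The tips are on blue2 at (308,292), with blue3 at (357,214) and red at (492,202). Continuing to blue3, then along bead 4.

```bash
python3 -m creep '-0.0024 0.005 0 0 0 0;-0.0047 0.01 0 0 0 0;-0.0071 0.015 0 0 0 0;-0.0095 0.02 0 0 0 0;-0.0118 0.025 0 0 0 0;-0.0142 0.03 0 0 0 0;-0.0166 0.035 0 0 0 0;-0.019 0.04 0 0 0 0;-0.0213 0.045 0 0 0 0;-0.0237 0.05 0 0 0 0' && python3 -m creep '-0.0024 0.005 0 0 0 0;-0.0047 0.01 0 0 0 0;-0.0071 0.015 0 0 0 0;-0.0095 0.02 0 0 0 0;-0.0118 0.025 0 0 0 0;-0.0142 0.03 0 0 0 0;-0.0166 0.035 0 0 0 0;-0.019 0.04 0 0 0 0;-0.0213 0.045 0 0 0 0;-0.0237 0.05 0 0 0 0'
python3 go.py .596,-.1675,.055 .5625,-.1785,.055 .529,-.1895,.055
```

```text
clock: 10.65
ee_pos: [0.6016, -0.1346, 0.0555]
orientation: [0.992, 0.128, -0.0, 0.0]
contact_force: [1.1, 3.2, 3.7]
width: -0.0001
gripper_force: 2.0
clock: 11.65
ee_pos: [0.5955, -0.1673, 0.0555]
orientation: [0.992, 0.128, -0.0, 0.0]
contact_force: [1.5, 3.9, 4.3]
width: 0.0
gripper_force: 2.0
11.65 [ 0.5955 -0.1673  0.0555] [1.53 3.93 4.28] 1.2084982380710736e-05
[[ 0.0007  0.0005  0.0008]
 [-0.058   0.0041  0.0009]
 [-0.1166  0.0077  0.0009]]
```

```bash
python3 -m creep '-0.0058 0.0004 0 0 0 0;-0.0116 0.0008 0 0 0 0;-0.0174 0.0012 0 0 0 0;-0.0232 0.0016 0 0 0 0;-0.029 0.002 0 0 0 0;-0.0348 0.0024 0 0 0 0;-0.0406 0.0028 0 0 0 0;-0.0464 0.0032 0 0 0 0;-0.0522 0.0036 0 0 0 0;-0.058 0.004 0 0 0 0' && python3 -m creep '-0.0058 0.0004 0 0 0 0;-0.0116 0.0008 0 0 0 0;-0.0174 0.0012 0 0 0 0;-0.0232 0.0016 0 0 0 0;-0.029 0.002 0 0 0 0;-0.0348 0.0024 0 0 0 0;-0.0406 0.0028 0 0 0 0;-0.0464 0.0032 0 0 0 0;-0.0522 0.0036 0 0 0 0;-0.0585 0.004 0 0 0 0'
python3 go.py .529,-.1895,.055
python3 - <<'E'
from h import *
q,_=imaging.snapshot("side")
cv2.imwrite("pics/e.png",cv2.resize(q[140:220,270:375],(800,610))[:600])
E
```

```text
clock: 12.65
ee_pos: [0.5623, -0.1782, 0.0555]
orientation: [0.992, 0.128, -0.0, 0.0]
contact_force: [2.6, 1.4, 4.4]
width: -0.0003
gripper_force: 2.0
clock: 13.65
ee_pos: [0.529, -0.1895, 0.0555]
orientation: [0.992, 0.128, 0.0, 0.0]
contact_force: [3.8, 1.2, 3.6]
width: -0.0001
gripper_force: 2.0
13.65 [ 0.529  -0.1895  0.0555] [3.83 1.2  3.63] -0.00011285420428919717
[[0.0001 0.0001 0.0009]]
```

View pics/e.png

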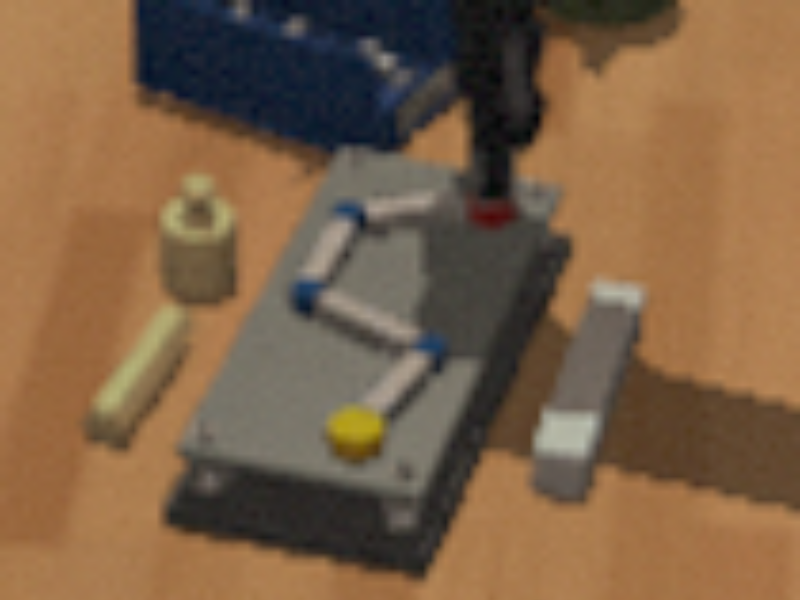

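The tips rest on the red pad at (492,200). Lifting straight off.

```bash
python3 -m creep '0 0 -0.005 0 0 0;0 0 -0.015 0 0 0;0 0 -0.04 0 0 0;0 0 -0.07 0 0 0;0 0 -0.1 0 0 0;0 0 -0.13 0 0 0;0 0 -0.15 0 0 0;0 0 -0.16 0 0 0;0 0 -0.16 0 0 0;0 0 -0.16 0 0 0' && python3 -m creep '0 0 0 0 0 0;0 0 0 0 0 0;0 0 0 0 0 0;0 0 0 0 0 0;0 0 0 0 0 0;0 0 0 0 0 0;0 0 0 0 0 0;0 0 0 0 0 0;0 0 0 0 0 0;0 0 0 0 0 0' && python3 -c "
from bench import close_job
print(close_job())"
```

```text
clock: 14.7
ee_pos: [0.5285, -0.1893, 0.1509]
orientation: [0.992, 0.128, -0.001, -0.0]
contact_force: [-0.5, -0.2, 0.7]
width: 0.0
gripper_force: 0.0
clock: 15.7
ee_pos: [0.5292, -0.1894, 0.1515]
orientation: [0.992, 0.128, -0.0, 0.0]
contact_force: [-0.4, 0.5, -0.9]
width: -0.0002
gripper_force: 0.0
the job is handed in; nothing more can be done
None
```

I ran the shut fingertips along the whole ridge from yellow to red, past all three blue bends, at about 4–5 N (the plate about 5 mm down, clear of its stops), then lifted off and handed the job in at 15.7 s; no verdict was returned.

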